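# Run the shutter down on its hold-to-run control

### The job

The entrance shutter is half open and I want it to come down: on the grey shutter control box on the shelf, turn the bar-handled selector clockwise until you feel it come up against its stop, which makes the control live, and only then push the down button (the last in the row, farthest from the selector) right in to the bottom of its travel. It is a hold-to-run control, so finish while still holding the button fully in with your fingers, with a steady push of no more than about 25 N, and do not let go. Do not press the up or stop button, and leave everything else on the shelf where it is.

Things in the scene. Friction and masses are not known exactly. Their poses are not given: they have to be found in the camera images.
- station: Grey shutter control box fixed on its back on the shelf, 260 (its y) x 90 (x) x 65 mm high; feet stick out 20 mm at y = +-85 mm. Origin: centre of underside; at yaw 0 x points away from the robot, y left. Cable gland at the +y end, conduit to y = 178 mm. On top at x = 0, in steel bezels (30 mm wide, 5 mm high): selector y = +95 mm, up button +15, stop -35, down -85 mm.
- selector_grip (a point): Point on the selector's vertical axis at the height to grip, 86 mm above the shelf. The selector is a black upright bar handle 30 mm long, 10 mm thick and 20 mm tall (74 to 94 mm above the shelf) on a 27 mm round skirt (70 to 74 mm above the shelf).
- selector (a joint): Turn of the selector in rad, clockwise seen from above. 0 = off: the bar lies along the box's x (across the box); it starts somewhere between 0 and 0.5, stays where it is left (friction about 0.06 N m), and its hard stop, where the control is on, is at 1.40. In general the bar lies at the box's yaw minus this value.
- down_button_top (a point): Centre of the top face of the down button's black round cap, 24 mm across, with a white chevron pointing away from the selector; its top stands 81 mm above the shelf when released (11 mm above its bezel).
- down_button (a joint): Travel of the down button in m: 0 released, 0.008 fully in at its stop. A spring return: it starts to move at 4 N and reaches the stop at 12 N (1 N per mm), beyond which the push climbs steeply, so creep in; it springs back when let go.
- up_button_top (a point): Centre of the top face of the up button's cap (white chevron pointing to the selector); size, travel and spring are those of the down button.
- up_button (a joint): Travel of the up button in m: 0 released, 0.008 fully in.
- stop_button_top (a point): Centre of the top face of the stop button's cap (white square); size, travel and spring are those of the down button.
- stop_button (a joint): Travel of the stop button in m: 0 released, 0.008 fully in.
- wiper: Pink plastic glass-wiper lying beyond the box, blade towards it, a loose bystander: handle 25 mm thick to its -x (127 mm), 206 mm blade across its +x end (99 mm), 26 mm high. Origin on the shelf under the handle.
- scraper: Steel scraper handle lying along the robot's side of the box, a loose bystander: 173 mm long along its x (-100 to +73 mm), 22 mm thick, head 62 mm wide at its +x end. Origin at its underside.
- jar: Squat frosted jar with a white screw cap standing just beyond the box, a loose bystander: 77 mm across, 56 mm high. Origin: centre of its underside.
- pot: Ribbed white ceramic pot with a small plant, a loose bystander at the far left: 110 mm across, 105 mm high (leaves to 155 mm). Origin: centre of its underside.
- shoe_brush: Wooden shoe brush, a loose bystander at the far right: 150 mm long along its x, 46 mm wide, 45 mm high. Origin: centre of its underside.
- key_dish: Shallow blue ceramic dish, a loose bystander at the right: 124 mm across, 24 mm high. Origin: centre of its underside.

How it is judged:
By the outcome, as a careful person would: the job done as asked, in the order asked, and still so for the second after the job is handed in, while the arm keeps its last pose, push and grip.
It also fails if it takes over 62 s, if anything falls off the work surface, if the arm or the gripper's body presses on something with over 40 N, if the wrist force passes 120 N, or if a joint passes its speed limit or range.

### The arm

A 6-joint arm with a two-finger parallel gripper is mounted at the origin on the work surface. World frame = base frame: x ahead of the robot, y to its left, z up, the work surface at z = 0. Lengths are in m, angles in rad, forces in N, time in s.
With the tool pointing down it reaches from about 0.325 to 0.75 m from the base axis. Payload 7.6 kg.
Tool frame: the origin (TCP) lies at the very end of the fingers, on their centre line; the grasp point (between the pads) lies ctrl.tcp_to_grasp behind it (ctrl.tcp_to_grasp is the distance from the TCP to the grasp point, in m); z points along the fingers, y is the direction in which the jaws open and shut (so a half turn about z gives the same grasp; the last joint's range is limited). The gripper opens to 85 mm and grips with 20 to 120 N. Pads are 22 mm wide; open, the fingers measure 114 mm over their backs; the gripper's body (76 mm by 85 mm) begins 54 mm behind the grasp point. The pads swing forward as they close: fully open they stand 13 mm farther back than shut.
Start: joints at [-1.298, 0.052, 1.401, -0, 1.689, -0.07], TCP at [0.176, -0.494, 0.231] pointing down, gripper open.
Joint ranges: [-2.9, 2.9], [-0.91, 2.17], [0.12, 2.37], [-1.06, 4.2], [0.26, 2.73], [-2.93, 2.93]. Speed limits (rad/s): [2.57, 2.57, 3.01, 3.14, 3.14, 3.14].

### API

Orientations are given as a unit quaternion [w, x, y, z].
In Python, from bench import ctrl gives the robot as it stands.
- The arm moves only by the shell command python3 -m pendant 'ROWS' [FORCE]. ROWS is JSON, a list of rows, each a list of 7 numbers: the shift along the tool's x, y, z in m, then the turn, a rotation vector about the tool's x, y, z in degrees, then the closure, from 0 (fully open) to 1 (shut). A call has 1 to 10 rows; each row is the pose to reach, as a shift and turn from the pose commanded when the call began, along the tool's axes at that moment; what a row does not reach only later rows make up. A row lasts 1/10 s, in which the tool goes at most 50 mm and 8.59 degrees, less where a joint would pass 70% of its speed; a pose out of reach is approached as far as the arm can. A call with a gripper value outside its range is refused whole. The fingers move at their own pace and stop on an object; FORCE is the grip in N (left out, the last holds). Time passes only in rows, so rows that repeat a pose let the fingers close. It gives the time, the measured TCP pose, the force and the opening at its end, in the units of the state.
- ctrl.state(): the state, without advancing time (a new reading comes with each control period).
- ctrl.camera(name): name is "scene" or "side" or "wrist"; returns the picture (420x560x3 uint8, blue, green, red); there is no depth.
- ctrl.calibration(name): a dict with "K" (3x3 intrinsics, pixels), "R" (3x3) and "t" (3): a world point X has camera coordinates R X + t. Camera axes: x right, y down, z forward; pixel columns grow to the right and rows downward; lengths in m; the calibration is good to about 2 mm. The wrist camera is an equidistant fisheye: a pixel r from the principal point sees the ray r / f radians off the axis. A picture is of the moment at which its call begins: read the wrist's pose just before it. calibration takes no time and is no camera call; for the wrist camera it gives the pose at the moment of the call.
- ctrl.finish_job(): hands the job in, once; it reports no verdict.
Trained networks look in the newest picture that a camera, given by its name, has taken for a name from the list of things; names that differ only in an ending like _2 or _b are one class to them, and where a whole thing is asked for, a point or a joint stands for the part that bears it (a point fixed in the world has none). Each returns a list of dicts, best first, with "p" (0 to 1); they miss things now and then, are a little off and sometimes report something else, mostly with a low value. They report only what shows in the picture. A call takes as long as a camera call.
- ctrl.spot_in(query, camera): "box" ([centre column, centre row, width, height] in pixels, round what is visible of it).
- ctrl.tip_of(query, camera): "uv" ([column, row] in pixels: a listed point, or the origin of a listed thing).
The state is a dict: "clock": time; "joints": joint angles; "dq": joint speeds; "effort": joint torques, N m; "eef_pos": TCP position; "eef_rot": TCP orientation; "ft_force": force on the tool from outside, world axes, zero at the start; "torque": the same for the moment, N m; "width": opening from 0.0 (shut) to 1.0 (fully open).
Only numpy, scipy, OpenCV 4.12 (cv2) and the standard library are available. Lean on these libraries where they do the work, as an engineer would, in place of code of your own. Each camera call takes 0.05 s, during which the arm holds its last target. There are 200 camera calls.

## Working session

There is one attempt and no reset: what is moved stays moved. The work goes in short steps, Python scripts to look and compute and a shell command to move; the robot and the scene stay as the last step left them, time stands still between calls to the robot, and variables do not carry over. Pictures are saved under pics/ and viewed, on a budget of 10 in all, crops included, one or two more only if the job needs it, and the job is handed in when it is done.

```bash
ls; mkdir -p pics; cat > h.py <<'E'
from bench import ctrl
import numpy as np, cv2
def ray(name,uv,cal=None):
    c=cal or ctrl.calibration(name);K=np.array(c["K"]);R=np.array(c["R"]);t=np.array(c["t"])
    x=(uv[0]-K[0,2])/K[0,0];y=(uv[1]-K[1,2])/K[1,1]
    if name=="wrist":
        r=np.hypot(x,y);s=np.sin(r)/r if r>1e-9 else 1;d=np.array([x*s,y*s,np.cos(r)])
    else: d=np.array([x,y,1.])
    d=R.T@d;return -R.T@t,d/np.linalg.norm(d)
def tri(rays):
    A=np.zeros((3,3));b=np.zeros(3)
    for o,d in rays:
        P=np.eye(3)-np.outer(d,d);A+=P;b+=P@o
    X=np.linalg.solve(A,b);return X,[np.linalg.norm(np.cross(X-o,d)) for o,d in rays]
def atz(r,z): o,d=r;return o+d*(z-o[2])/d[2]
PTS={"selector_grip":.086,"down_button_top":.081,"up_button_top":.081,"stop_button_top":.081,"station":0}
E
python3 - <<'E'
from h import *
s=ctrl.state();print(s["clock"],s["eef_pos"],s["eef_rot"],s["width"],ctrl.tcp_to_grasp)
ims=[]
R={}
for n in ["scene","side","wrist"]:
    im=ctrl.camera(n);cv2.imwrite(f"pics/{n}0.png",im);cal=ctrl.calibration(n)
    for q,z in PTS.items():
        r=ctrl.tip_of(q,n)
        if r: 
            ry=ray(n,r[0]["uv"],cal);R.setdefault(q,[]).append(ry)
            print(n,q,np.round(r[0]["uv"]),round(r[0]["p"],2),np.round(atz(ry,z),4))
for q,v in R.items():
    if len(v)>1: print(q,*[np.round(a,4) for a in tri(v)])
cv2.imwrite("pics/a.png",np.hstack([cv2.resize(cv2.imread(f"pics/{n}0.png"),(400,300)) for n in("scene","side")]))
E
```

```text
pics
0.0 [ 0.17639335 -0.49415543  0.23046416] [-7.87563235e-04  9.85351341e-01  1.70534768e-01 -8.71086075e-05] 0.9983632502217907 0.0187
scene selector_grip [272. 192.] 0.6 [ 0.5108 -0.0147  0.086 ]
scene down_button_top [219. 230.] 0.46 [ 0.5422 -0.2022  0.081 ]
scene up_button_top [305. 257.] 0.64 [ 0.7331 -0.0458  0.081 ]
scene stop_button_top [237. 218.] 0.58 [ 0.5345 -0.1426  0.081 ]
scene station [250. 228.] 0.78 [ 0.5363 -0.109   0.    ]
side selector_grip [304. 226.] 0.54 [ 0.5112 -0.007   0.086 ]
side down_button_top [333. 188.] 0.62 [ 0.5381 -0.2115  0.081 ]
side up_button_top [318. 206.] 0.36 [ 0.5292 -0.1108  0.081 ]
side stop_button_top [326. 196.] 0.48 [ 0.5355 -0.1621  0.081 ]
side station [315. 228.] 0.77 [ 0.5339 -0.1049  0.    ]
selector_grip [ 0.5114 -0.0122  0.0831] [0.0027 0.0027]
down_button_top [ 0.5392 -0.2049  0.0827] [0.0044 0.0044]
up_button_top [ 0.63   -0.0864  0.0389] [0.1014 0.1014]
stop_button_top [ 0.5338 -0.1473  0.0886] [0.0057 0.0057]
station [ 0.5352 -0.1082 -0.0028] [0.0005 0.0005]
```

View pics/scene0.png

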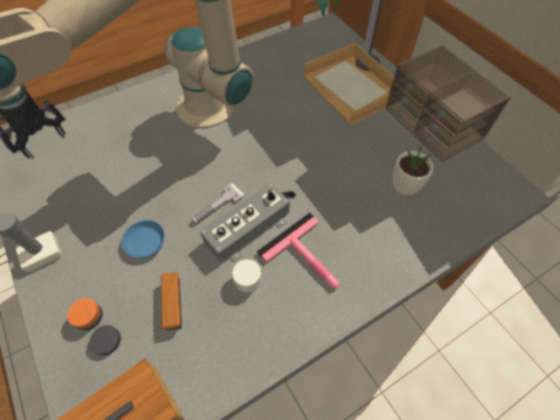

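The scene picture shows the box centred at about (247,222), with the selector at its upper right (272,197) and the down button at its lower left (219,231). The scraper, jar and wiper lie close to the box. I'll go above it and turn half round, so the wrist has room for the clockwise turn.

```bash
python3 -m pendant '[[0.044,-0.027,-0.003,0,0,-8.5,0],[0.088,-0.054,-0.006,0,0,-17,0],[0.132,-0.08,-0.01,0,0,-25.5,0],[0.176,-0.107,-0.013,0,0,-34,0],[0.22,-0.134,-0.016,0,0,-42.5,0.2],[0.264,-0.16,-0.02,0,0,-51,0.3],[0.308,-0.187,-0.02,0,0,-59.5,0.4],[0.352,-0.214,-0.02,0,0,-68,0.5],[0.396,-0.24,-0.02,0,0,-76.5,0.5],[0.44,-0.268,-0.02,0,0,-85,0.5]]' 30
python3 -m pendant '[[0,0,0,0,0,-8.5,0.5],[0,0,0,0,0,-17,0.5],[0,0,0,0,0,-25.5,0.5],[0,0,0,0,0,-34,0.5],[0,0,0,0,0,-42.5,0.5],[0,0,0,0,0,-51,0.5],[0,0,0,0,0,-59,0.5],[0,0,0,0,0,-64,0.5],[0,0,0,0,0,-64,0.5],[0,0,0,0,0,-64,0.5]]'
cat > look.py <<'E'
from h import *
import sys,json
n=sys.argv[1]
im=ctrl.camera("wrist");cv2.imwrite(f"pics/{n}.png",im);cal=ctrl.calibration("wrist");o={}
for q,z in PTS.items():
    for r in ctrl.tip_of(q,"wrist")[:2]:
        ry=ray("wrist",r["uv"],cal);o.setdefault(q,[list(ry[0]),list(ry[1])]);print(q,np.round(r["uv"]),round(r["p"],2),np.round(atz(ry,z),4))
json.dump(o,open(n+".json","w"))
s=ctrl.state();from scipy.spatial.transform import Rotation as Ro
q=s["eef_rot"];M=Ro.from_quat([q[1],q[2],q[3],q[0]]).as_matrix()
print("t",s["clock"],"pos",np.round(s["eef_pos"],4),"toolx ang",np.degrees(np.arctan2(M[1,0],M[0,0])),"z",np.round(M[:,2],3),"w",s["width"],np.round(s["joints"],2),np.round(s["ft_force"],1))
E
python3 look.py w1
```

```text
clock: 1.9
eef_pos: [0.492, -0.1047, 0.2515]
eef_rot: [0.0, 0.609, 0.793, 0.0]
ft_force: [1.7, -0.8, 0.3]
width: 0.502
clock: 2.9
eef_pos: [0.491, -0.1066, 0.2513]
eef_rot: [0.0, 0.1, 0.995, -0.0]
ft_force: [0.5, -0.6, 0.1]
width: 0.498
selector_grip [371. 192.] 0.93 [ 0.5143 -0.0175  0.086 ]
up_button_top [297. 216.] 0.93 [ 0.5254 -0.0955  0.081 ]
up_button_top [236. 115.] 0.22 [ 0.4141 -0.1331  0.081 ]
stop_button_top [250. 234.] 0.94 [ 0.5351 -0.147   0.081 ]
station [280. 204.] 0.7 [ 0.5324 -0.1141  0.    ]
t 3.2 pos [ 0.491  -0.1066  0.2513] toolx ang 168.60398328288954 z [ 0. -0. -1.] w 0.5026633874051455 [-0.29 -0.02  1.43 -0.    1.73 -1.66] [-0.4  0.4 -0.2]
```

View pics/w1.png

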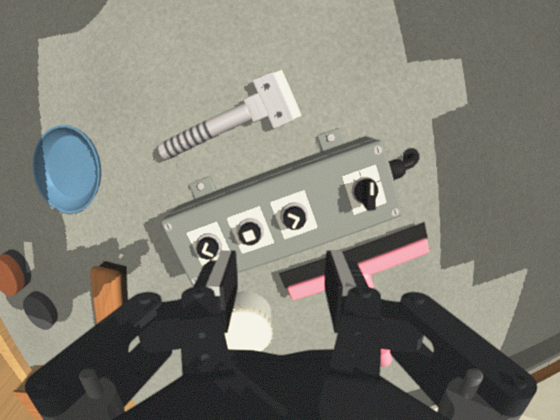

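The wrist picture shows the down button at (208,248), stop at (250,234), up at (297,216) and the selector at (370,192). Box yaw is about 0.16 rad. Next is a close look at the selector.

```bash
python3 -m pendant '[[-0.008,0.025,0.02,0,0,0,0.5],[-0.015,0.05,0.05,0,0,0,0.5],[-0.025,0.075,0.08,0,0,0,0.5],[-0.03,0.092,0.1,0,0,0,0.5],[-0.03,0.092,0.1,0,0,0,0.5],[-0.03,0.092,0.1,0,0,0,0.5],[-0.03,0.092,0.1,0,0,0,0.5]]'
python3 look.py w2; python3 - <<'E'
from h import *
import json
a=json.load(open("w1.json"));b=json.load(open("w2.json"))
for q in a:
    if q in b: print(q,*[np.round(v,4) for v in tri([tuple(map(np.array,a[q])),tuple(map(np.array,b[q]))])])
E
```

```text
clock: 3.9
eef_pos: [0.539, -0.0231, 0.153]
eef_rot: [0.001, 0.099, 0.995, -0.0]
ft_force: [0.8, -0.9, 0.6]
width: 0.501
selector_grip [278. 184.] 0.72 [ 0.5152 -0.0188  0.086 ]
down_button_top [ 77. 259.] 0.88 [ 0.5436 -0.1992  0.081 ]
down_button_top [ 34. 308.] 0.2 [ 0.5883 -0.2893  0.081 ]
up_button_top [174. 222.] 0.93 [ 0.5281 -0.0981  0.081 ]
stop_button_top [121. 237.] 0.83 [ 0.5316 -0.1465  0.081 ]
station [187. 199.] 0.95 [ 0.5303 -0.1127  0.    ]
t 4.2 pos [ 0.5387 -0.0227  0.1519] toolx ang 168.6049544658095 z [ 0.001 -0.    -1.   ] w 0.502577677180027 [-0.11  0.13  1.48 -0.    1.53 -1.48] [ 0.  -0.5  0.4]
selector_grip [ 0.5139 -0.0185  0.0894] [0.0006 0.0006]
up_button_top [ 0.5252 -0.0956  0.0861] [0.0014 0.0014]
stop_button_top [ 0.533  -0.1465  0.0821] [0.0016 0.0016]
station [ 0.532  -0.114  -0.0026] [0.0011 0.0011]
```

View pics/w2.png

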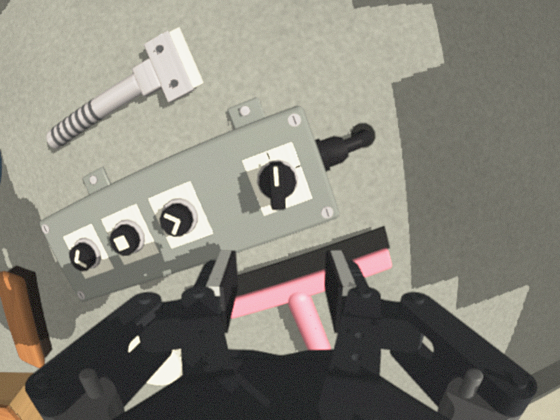

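The bar stands almost upright in the image, from (277,167) to (279,208). That puts it along the tool's x axis, so the selector is at about 0.36 rad and needs roughly 60° more. The selector axis is at (0.5145, -0.0187), and the measured height of 0.089 m fits the text. I'll descend and grip.

```bash
python3 -m pendant '[[0.012,0,0.0,0,0,0,0.5],[0.0245,-0.001,0.01,0,0,0,0.5],[0.0245,-0.001,0.03,0,0,0,0.5],[0.0245,-0.001,0.05,0,0,0,0.5],[0.0245,-0.001,0.065,0,0,0,0.5],[0.0245,-0.001,0.073,0,0,0,0.5],[0.0245,-0.001,0.073,0,0,0,0.5],[0.0245,-0.001,0.073,0,0,0,0.5]]' 40
python3 -m pendant '[[0,0,0,0,0,0,0.7],[0,0,0,0,0,0,0.8],[0,0,0,0,0,0,0.9],[0,0,0,0,0,0,1],[0,0,0,0,0,0,1],[0,0,0,0,0,0,1],[0,0,0,0,0,0,1],[0,0,0,0,0,0,1]]' 40
python3 look.py w3
```

```text
clock: 5.0
eef_pos: [0.5148, -0.0186, 0.0791]
eef_rot: [0.001, 0.099, 0.995, -0.0]
ft_force: [-0.8, -0.2, -0.4]
width: 0.499
clock: 5.8
eef_pos: [0.5141, -0.0205, 0.0793]
eef_rot: [-0.0, 0.099, 0.995, -0.002]
ft_force: [-5.0, -8.3, 4.4]
width: 0.103
selector_grip [279. 271.] 0.88 [ 0.5149 -0.0197  0.086 ]
down_button_top [ 39. 337.] 0.91 [ 0.5471 -0.2032  0.081 ]
up_button_top [144. 304.] 0.74 [ 0.5257 -0.0981  0.081 ]
stop_button_top [ 85. 321.] 0.72 [ 0.5341 -0.1471  0.081 ]
station [280. 272.] 0.69 [ 0.5598 -0.029   0.    ]
station [167. 256.] 0.66 [ 0.5307 -0.1134 -0.    ]
t 6.1 pos [ 0.5141 -0.0205  0.0793] toolx ang 168.58683191330155 z [-0.    -0.004 -1.   ] w 0.10510770132688772 [-0.11  0.13  1.63 -0.    1.38 -1.48] [-4.8 -9.   4.9]
```

View pics/w3.png

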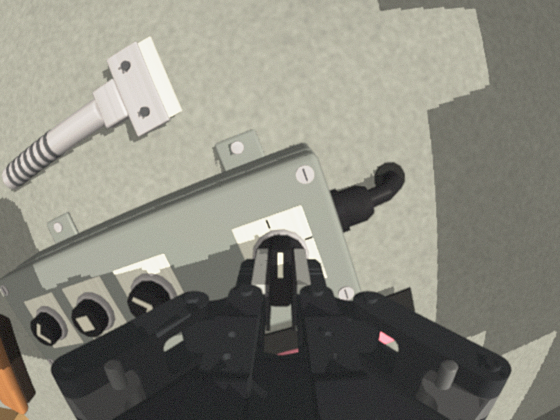

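The jaws have the bar, with an opening of about 9 mm. The bar sits 2 mm to the side, so I'll shift to relieve that and then turn.

```bash
python3 -m pendant '[[0,-0.002,0,0,0,0,1],[0,-0.002,0,0,0,0,1],[0,-0.002,0,0,0,4,1],[0,-0.002,0,0,0,8,1],[0,-0.002,0,0,0,12,1],[0,-0.002,0,0,0,16,1],[0,-0.002,0,0,0,20,1]]' 40
cat > st.py <<'E'
from h import *
from scipy.spatial.transform import Rotation as Ro
s=ctrl.state();q=s["eef_rot"];M=Ro.from_quat([q[1],q[2],q[3],q[0]]).as_matrix()
print("t",s["clock"],"pos",np.round(s["eef_pos"],4),"toolx ang",np.round(np.degrees(np.arctan2(M[1,0],M[0,0])),2),"z",np.round(M[:,2],3),"w",round(s["width"],3),"F",np.round(s["ft_force"],1),"T",np.round(s["torque"],2),"q6",round(s["joints"][5],2))
E
python3 st.py
```

```text
clock: 6.8
eef_pos: [0.5141, -0.0206, 0.0793]
eef_rot: [0.0, 0.272, 0.962, -0.0]
ft_force: [-3.6, -0.1, 6.2]
width: 0.108
t 6.8 pos [ 0.5141 -0.0206  0.0793] toolx ang 148.49 z [ 0.001 -0.    -1.   ] w 0.108 F [-3.6 -0.1  6.2] T [-0.05  0.54  0.05] q6 -1.13
```

```bash
python3 -m pendant '[[0,0,0,0,0,4,1],[0,0,0,0,0,8,1],[0,0,0,0,0,12,1],[0,0,0,0,0,16,1],[0,0,0,0,0,20,1],[0,0,0,0,0,24,1],[0,0,0,0,0,28,1],[0,0,0,0,0,32,1],[0,0,0,0,0,34,1],[0,0,0,0,0,34,1]]' 40; python3 st.py
python3 -m pendant '[[0,0,0,0,0,1,1],[0,0,0,0,0,2,1],[0,0,0,0,0,3,1],[0,0,0,0,0,4,1],[0,0,0,0,0,4,1]]'; python3 st.py
```

```text
clock: 7.8
eef_pos: [0.5142, -0.0206, 0.0793]
eef_rot: [0.001, 0.54, 0.841, 0.0]
ft_force: [-3.9, -0.6, 6.0]
width: 0.104
t 7.8 pos [ 0.5142 -0.0206  0.0793] toolx ang 114.59 z [ 0.001 -0.    -1.   ] w 0.104 F [-3.9 -0.6  6. ] T [-0.16  0.46 -0.07] q6 -0.54
clock: 8.3
eef_pos: [0.5142, -0.0205, 0.0793]
eef_rot: [0.001, 0.569, 0.822, 0.0]
ft_force: [-2.5, -0.9, 5.9]
width: 0.111
t 8.3 pos [ 0.5142 -0.0205  0.0793] toolx ang 110.62 z [ 0.001 -0.    -1.   ] w 0.111 F [-2.5 -0.9  5.9] T [-0.13  0.51 -0.01] q6 -0.47
```

```bash
for i in 1 2; do python3 -m pendant '[[0,0,0,0,0,1,1],[0,0,0,0,0,2,1],[0,0,0,0,0,2,1],[0,0,0,0,0,2,1]]' >/dev/null; python3 st.py; done
```

```text
t 8.7 pos [ 0.5142 -0.0206  0.0793] toolx ang 108.64 z [ 0.001 -0.    -1.   ] w 0.099 F [-3.4 -1.4  5.9] T [-0.1   0.43 -0.02] q6 -0.44
t 9.1 pos [ 0.5142 -0.0206  0.0793] toolx ang 106.71 z [ 0.001 -0.001 -1.   ] w 0.105 F [-3.4 -0.6  5.9] T [-0.17  0.48  0.59] q6 -0.4
```

```bash
python3 -m pendant '[[0,0,0,0,0,1,1],[0,0,0,0,0,1.5,1],[0,0,0,0,0,1.5,1],[0,0,0,0,0,1.5,1]]' >/dev/null; python3 st.py; python3 look.py w4
```

```text
t 9.5 pos [ 0.5142 -0.0206  0.0793] toolx ang 105.24 z [ 0.001 -0.001 -1.   ] w 0.105 F [-3.  -0.1  5.1] T [-0.19  0.5   0.82] q6 -0.38
selector_grip [279. 272.] 0.63 [ 0.5151 -0.0192  0.086 ]
station [280. 272.] 0.59 [ 0.5276 -0.0635  0.    ]
station [270. 322.] 0.58 [ 0.5315 -0.1129  0.    ]
t 9.8 pos [ 0.5142 -0.0206  0.0793] toolx ang 105.24486471141779 z [ 0.001 -0.001 -1.   ] w 0.1001051755046696 [-0.11  0.13  1.63 -0.    1.38 -0.38] [-4.2 -1.5  6.2]
```

View pics/w4.png

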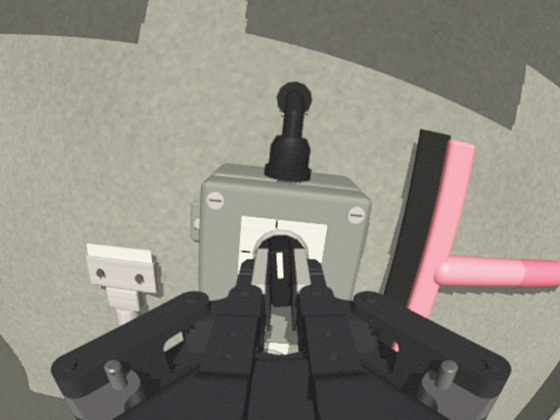

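The torque climbed from 0 to 0.59 and then 0.82 N m, starting where the stop was expected (108.9°). In the picture the bar, between the pads at (280,270), lies along the box. So the stop has been felt. I'll release, lift, and look at the down button.

```bash
python3 -m pendant '[[0,0,0,0,0,0,0.8],[0,0,0,0,0,0,0.5],[0,0,0,0,0,0,0.5],[0,0,0,0,0,0,0.5],[0,0,0,0,0,0,0.5],[0,0,-0.01,0,0,0,0.5],[0,0,-0.025,0,0,0,0.5],[0,0,-0.045,0,0,0,0.5],[0,0,-0.065,0,0,0,0.5],[0,0,-0.075,0,0,0,0.5]]'
python3 -m pendant '[[-0.04,-0.004,0,0,0,0,0.5],[-0.08,-0.008,0,0,0,0,0.5],[-0.12,-0.012,0,0,0,0,0.5],[-0.16,-0.016,0,0,0,0,0.5],[-0.2,-0.019,0,0,0,0,0.5],[-0.215,-0.019,0,0,0,0,0.5],[-0.215,-0.019,0,0,0,0,0.5],[-0.215,-0.019,0,0,0,0,0.5]]'
python3 look.py w5
```

```text
clock: 10.8
eef_pos: [0.5148, -0.0205, 0.156]
eef_rot: [0.002, 0.608, 0.794, 0.001]
ft_force: [0.1, 0.0, 0.2]
width: 0.503
clock: 11.6
eef_pos: [0.5516, -0.2325, 0.153]
eef_rot: [-0.0, 0.608, 0.794, 0.0]
ft_force: [0.2, -0.1, -0.8]
width: 0.499
selector_grip [130. 294.] 0.71 [ 0.4507 -0.3247  0.086 ]
selector_grip [296.  21.] 0.6 [ 0.5274 -0.099   0.086 ]
down_button_top [278. 171.] 0.74 [ 0.5426 -0.1986  0.081 ]
up_button_top [299.  19.] 0.7 [ 0.5291 -0.096   0.081 ]
stop_button_top [286.  91.] 0.61 [ 0.5341 -0.1459  0.081 ]
station [290.  62.] 0.87 [ 0.5301 -0.113   0.    ]
t 11.9 pos [ 0.5518 -0.2321  0.1535] toolx ang 105.20798908881002 z [ 0. -0. -1.] w 0.49928345539298 [-0.46  0.29  1.29 -0.    1.56 -0.73] [-0.5 -0.4 -0. ]
```

View pics/w5.png

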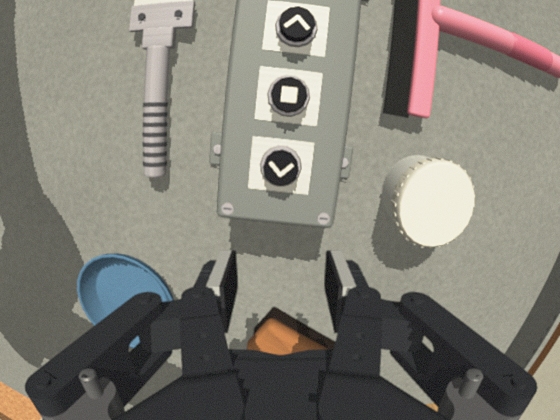

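The down button (chevron pointing away from the selector) is at (281,167), which gives (0.5426, -0.1986). That agrees with the box geometry. Time is plentiful, so before pressing I'll check that the selector stayed put after release.

```bash
python3 -m pendant '[[0.03,0,-0.01,0,0,0,0.6],[0.07,0,-0.02,0,0,0,0.8],[0.11,0,-0.03,0,0,0,1],[0.13,0,-0.03,0,0,0,1],[0.13,0,-0.03,0,0,0,1],[0.13,0,-0.03,0,0,0,1],[0.13,0,-0.03,0,0,0,1]]'
python3 look.py w6; python3 -c "
import cv2;im=cv2.imread('pics/w6.png')[0:320,130:450];cv2.imwrite('pics/w6c.png',cv2.resize(im,None,fx=1.8,fy=1.8,interpolation=2))"
```

```text
clock: 12.6
eef_pos: [0.5178, -0.1081, 0.1831]
eef_rot: [-0.0, 0.608, 0.794, -0.0]
ft_force: [0.6, -0.5, -0.6]
width: -0.0
selector_grip [307.  94.] 0.62 [ 0.5152 -0.0186  0.086 ]
down_button_top [307.  95.] 0.52 [ 0.5157 -0.0185  0.081 ]
up_button_top [294. 200.] 0.62 [ 0.5275 -0.0989  0.081 ]
stop_button_top [307.  95.] 0.51 [ 0.5156 -0.0186  0.081 ]
stop_button_top [288. 255.] 0.48 [ 0.5357 -0.1457  0.081 ]
station [287. 191.] 0.93 [ 0.5272 -0.1121  0.    ]
t 12.9 pos [ 0.5178 -0.1079  0.1831] toolx ang 105.10042967413999 z [-0. -0. -1.] w 0.00032114987270537196 [-0.28  0.08  1.46 -0.    1.59 -0.54] [ 0.9 -0.1 -0.4]
```

View pics/w6c.png

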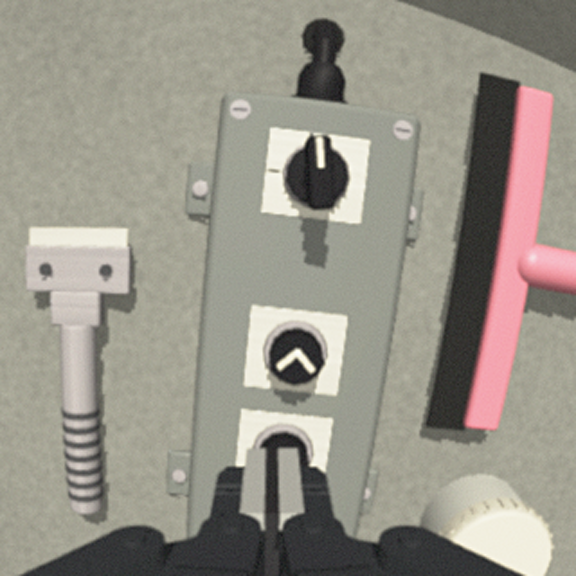

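The pointer line at (320,152) leans about 9–10° to the left of the box axis, which matches a turn of 1.40, so the selector is still at its stop. Now I'll go over the down button with shut fingers.

```bash
python3 -m pendant '[[-0.04,0,0,0,0,0,1],[-0.08,0,0,0,0,0,1],[-0.094,0,0,0,0,0,1],[-0.094,0,0.03,0,0,0,1],[-0.094,0,0.06,0,0,0,1],[-0.094,0,0.08,0,0,0,1],[-0.094,0,0.09,0,0,0,1],[-0.094,0,0.09,0,0,0,1],[-0.094,0,0.09,0,0,0,1]]'; python3 look.py w7
```

```text
clock: 13.8
eef_pos: [0.5429, -0.1983, 0.0945]
eef_rot: [0.001, 0.608, 0.794, 0.0]
ft_force: [0.4, -0.8, 0.8]
width: -0.002
down_button_top [279. 256.] 0.64 [ 0.5444 -0.1989  0.081 ]
down_button_top [293. 156.] 0.32 [ 0.5368 -0.1458  0.081 ]
up_button_top [302.  58.] 0.58 [ 0.5284 -0.0986  0.081 ]
stop_button_top [289. 158.] 0.58 [ 0.5354 -0.1474  0.081 ]
station [290.  94.] 0.76 [ 0.5288 -0.1123  0.    ]
t 14.1 pos [ 0.5427 -0.1983  0.0941] toolx ang 105.14206627521735 z [ 0.001 -0.001 -1.   ] w 0.0031197658369673384 [-0.41  0.28  1.42 -0.    1.44 -0.68] [ 0.5 -0.9 -0.1]
```

View pics/w7.png

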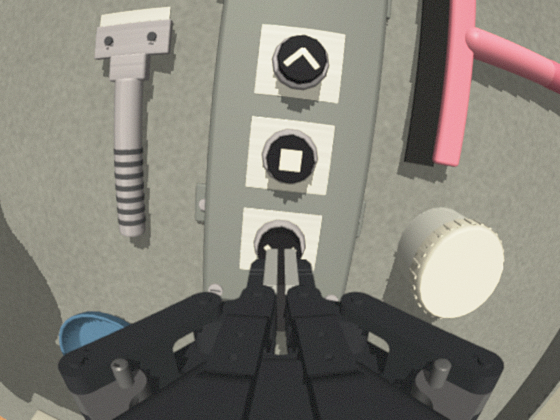

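The shut fingertips at (281,252) are over the down cap, and the stop cap at (289,158) is clear. Creeping in.

```bash
python3 -m pendant '[[0,0,0.004,0,0,0,1],[0,0,0.008,0,0,0,1],[0,0,0.011,0,0,0,1],[0,0,0.013,0,0,0,1],[0,0,0.014,0,0,0,1],[0,0,0.015,0,0,0,1],[0,0,0.016,0,0,0,1],[0,0,0.016,0,0,0,1],[0,0,0.016,0,0,0,1]]' >/dev/null; python3 st.py
python3 -m pendant '[[0,0,0.001,0,0,0,1],[0,0,0.002,0,0,0,1],[0,0,0.002,0,0,0,1],[0,0,0.002,0,0,0,1]]' >/dev/null; python3 st.py
```

```text
t 15.0 pos [ 0.5422 -0.1981  0.0781] toolx ang 105.14 z [-0.  0. -1.] w -0.002 F [-4.3  2.3  6.6] T [ 0.34  0.78 -0.05] q6 -0.68
t 15.4 pos [ 0.5423 -0.1982  0.0765] toolx ang 105.14 z [ 0. -0. -1.] w -0.003 F [-4.9  2.2  8.4] T [0.34 0.86 0.03] q6 -0.68
```

```bash
python3 -m pendant '[[0,0,0.001,0,0,0,1],[0,0,0.002,0,0,0,1],[0,0,0.003,0,0,0,1],[0,0,0.003,0,0,0,1],[0,0,0.003,0,0,0,1]]' >/dev/null; python3 st.py
for i in 1 2 3; do python3 -m pendant '[[0,0,0.0005,0,0,0,1],[0,0,0.0005,0,0,0,1],[0,0,0.0005,0,0,0,1]]' >/dev/null; python3 st.py; done
```

```text
t 15.9 pos [ 0.5424 -0.1982  0.0739] toolx ang 105.15 z [ 0. -0. -1.] w 0.0 F [-6.5  3.2 10.4] T [0.5  1.1  0.01] q6 -0.68
t 16.2 pos [ 0.5424 -0.1982  0.0735] toolx ang 105.14 z [ 0. -0. -1.] w 0.004 F [-7.3  3.1 12.4] T [ 0.46  1.16 -0.05] q6 -0.68
t 16.5 pos [ 0.5424 -0.1982  0.0731] toolx ang 105.14 z [ 0. -0. -1.] w -0.002 F [-7.1  3.6 12. ] T [ 0.47  1.2  -0.04] q6 -0.68
t 16.8 pos [ 0.5424 -0.1982  0.073 ] toolx ang 105.15 z [ 0. -0. -1.] w -0.001 F [-9.3  3.2 14.3] T [0.54 1.46 0.03] q6 -0.68
```

```bash
python3 -m pendant '[[0,0,0.0004,0,0,0,1],[0,0,0.0004,0,0,0,1],[0,0,0.0004,0,0,0,1]]' >/dev/null; python3 st.py;  python3 -m pendant '[[0,0,0,0,0,0,1],[0,0,0,0,0,0,1],[0,0,0,0,0,0,1]]' >/dev/null; python3 st.py
```

```text
t 17.1 pos [ 0.5424 -0.1982  0.073 ] toolx ang 105.15 z [ 0.001 -0.    -1.   ] w -0.001 F [-8.5  3.5 16.7] T [0.68 1.61 0.02] q6 -0.68
t 17.4 pos [ 0.5424 -0.1982  0.0729] toolx ang 105.15 z [ 0. -0. -1.] w 0.005 F [-9.7  3.6 16.8] T [ 0.69  1.57 -0.04] q6 -0.68
```

Force rose from 12 to 16.8 N while the fingertip height held at 0.073 m, which is the button's bottom stop. The push is steady, so I'll hand in while still holding.

```bash
python3 -c "
from bench import ctrl
print(ctrl.finish_job())"; python3 st.py
```

```text
the job is handed in; nothing more can be done
None
the job is handed in; nothing more can be done
```

I turned the selector clockwise to its stop, then pushed the down button to the bottom of its travel and handed the job in while still holding it, at about 17.4 s.

- **Selector:** the torque rose from about 0 to 0.82 N m near the expected angle, so the stop was felt. After I let go, a wrist picture showed the bar about 9–10° off the box's long axis, which matches 1.40 rad.
- **Down button:** it began to move at about 0.081 m. At 0.073 m it stopped going down while the downward push rose from 12 to 16.8 N, so it was fully in. The last reading was a steady 16.8 N down plus about 10 N sideways, about 20 N in all, under the 25 N limit.
- **Everything else:** the moves kept clear of the up and stop buttons. Nothing else on the shelf looked moved in the last picture, taken just before the press.

**Disagreements:** the sideways push was more than I expected for a straight press. The trained networks gave a few wrong detections, such as calling the selector a button; I left those out because they didn't fit the box's layout. There was no picture of the final hold, so the fully-in check rests on force and height.

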